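Clip the butter board to the shelf's snap hook

TASK

Stand the small steel measuring cup, which is in the way, upright in the shallow wooden tray. Then slide the butter board along the shelf, without lifting it, and push its steel eye straight against the snap hook's sprung gate until the eye is inside and the gate has snapped shut behind it. Keep the gripper off the butter dish, which must stay on its board, and off the hook, do not disturb the other things on the shelf, and let go of everything.

Things in the scene. Friction and masses are not known exactly. Their poses are not given: they have to be found in the camera images.
- hook: Fixed steel snap hook, a carabiner on edge, 72 mm long, 58 high, 7 mm bar; behind it a post (34 wide, 66 high) from x = 70 mm and a flange to 128. Origin: on the shelf under the closed gate. +x points level INTO the hook, the way the eye is pushed; z up. Its bottom bar lies on the shelf from x = -9 mm, top 7 mm high: the eye passes over it. Inside free from x = 3 to 60 mm.
- gate (a joint): Gate: 6 mm round steel finger hanging across the opening from a pivot 51 mm up, tip 6.5 mm above the shelf. 0 = shut; grows to 1.15 rad as the tip swings inwards (hook +x) and up; opens inwards only. Spring: about 1 N at the tip at first, 3 N at 0.65 rad, where the eye's front bar, about 30 mm inside, gets past under the tip and the gate snaps back down through the eye.
- board: Pale wooden block 130 mm long (x), 100 wide (y), 24 high, about 0.42 kg, flat on the shelf, too wide to grasp: pushed by its edges. Origin: centre of underside; +x towards the end with the steel eye: a flat level loop of 6 mm bar, 12 mm above the shelf, sticking out 56 mm on the centre line, inside 26 mm wide, 48 long.
- eye (a point): Centre of the front cross-bar of the board's eye, 118 mm ahead (+x) of the board's origin and 12 mm above the shelf. Same axes as the board.
- dish: Glass butter dish with closed lid, loose on the board, 104 mm (x) by 72 (y), 60 high with its knob, about 0.38 kg; its centre starts 6 mm ahead of the board's. Origin: centre of underside, 24 mm above the shelf. It leaves margins of about 19 mm at the board's rear edge and 14 mm at the long sides.
- cup_mid (a point): Centre of the small steel measuring cup at half height (20 mm above its underside): round, 46 mm across the rim, 40 mm high, 60 g, with a straight flat handle. Its -x axis points along the handle, z up. It stands upright in front of the hook, in the board's way.
- cup_handle (a point): Middle of the cup's handle, 49 mm from the cup's axis along the cup's -x, 36 mm above the cup's underside. The handle is a level steel strip 56 mm long, 12 mm wide, 5 mm thick, free underneath. Same axes as the cup.
- tray: Shallow open wooden tray fixed to the shelf, 130 mm long (x), 70 mm wide (y), walls 15 mm high and 4 mm thick, floor 4 mm thick. Origin: centre of its underside; long axis x. It stands on one side of the way to the hook or on the other.
- nest: Three larger steel measuring cups nested in one another, one piece, 84 mm across, 54 mm high, handles pointing along its -x to 100 mm from the centre. Origin: centre of the underside. A bystander, on the side of the way where the tray is not.
- honey_pot: Round white honey pot, 76 mm across, 66 mm high, with a wooden honey dipper standing in it to 155 mm. Origin: centre of the underside. Bystander beside the hook.
- salt_jar: Glass jar with wooden lid, 56 mm across, about 75 mm high. Origin: centre of the underside. Bystander beside the hook.
- mill: Dark wooden pepper mill, 48 mm across, 110 mm high. Origin: centre of the underside. Bystander beside the way.
- egg_cup: White egg cup with an egg, 48 mm across, 72 mm high. Origin: centre of the underside. Bystander beside the way.

How it is judged:
By the outcome, as a careful person would: the job done as asked, in the order asked, and still so for the second after the job is handed in, with the robot touching nothing.
It also fails if it takes over 72 s, if anything falls off the work surface, if the arm or the gripper's body presses on something with over 40 N, if the wrist force passes 120 N, or if a joint passes its speed limit or range.

ROBOT

A 6-joint arm with a two-finger parallel gripper is mounted at the origin on the work surface. World frame = base frame: x ahead of the robot, y to its left, z up, the work surface at z = 0. Lengths are in m, angles in rad, forces in N, time in s.
With the tool pointing down it reaches from about 0.375 to 0.9 m from the base axis. Payload 3.1 kg.
Tool frame: the origin (TCP) lies at the very end of the fingers, on their centre line; the grasp point (between the pads) lies 19 mm behind it; z points along the fingers, y is the line along which they close (so a half turn about z gives the same grasp; the last joint's range is limited). The gripper opens to 87 mm and grips with 3 to 60 N. Pads are 19 mm wide; open, the fingers measure 117 mm over their backs; the gripper's body (75 mm by 190 mm) begins 51 mm behind the grasp point.
Start: joints at [1.123, 0.527, 1.433, -0, 1.181, -0.178], TCP at [0.167, 0.602, 0.223] pointing down, gripper open.
Joint ranges: [-3.08, 3.08], [-0.75, 2.2], [0.22, 2.44], [-1.43, 4.57], [0, 2.65], [-2.85, 2.85]. Speed limits (rad/s): [2.79, 2.79, 3.14, 3.14, 3.14, 3.14].

INTERFACE

Orientations are given as a unit quaternion [x, y, z, w].
In Python, from rig import arm, grab_frame, recognise, silhouettes, spot_point gives the robot as it stands. The module is installed in compiled form; this text tells all that it offers.
- The arm moves only by the shell command python3 -m crank 'ROWS' [OPENING]. ROWS is text: rows parted by semicolons, each of 4 numbers parted by spaces: the shift along the tool's x, y, z scaled (see below), then the turn about the tool's z scaled (see below). In form: tx ty tz turn; .... A call has exactly 10 rows; each row is the pose to reach, as a shift and turn from the pose commanded when the call began, along the tool's axes at that moment; what a row does not reach only later rows make up. The controller multiplies each number of a shift by 12 cm and each number of a turn by 2 rad. A row lasts 1/8 s, in which the tool goes at most 62.5 mm and 10.7 degrees, less where a joint would pass 70% of its speed; a pose out of reach is approached as far as the arm can. A call with a number of a shift or a turn outside -1 to 1 is refused whole. A call with a gripper value outside its range is refused whole. OPENING is the opening, from 0 (shut) to 1 (fully open), set as the call begins (- or left out, the last holds). The fingers move at their own pace and stop on an object; the grip force is fixed at half the most. Time passes only in rows, so rows that repeat a pose let the fingers close, or fill a call up. It gives the time, the measured TCP pose, the force, the opening and the grip force at its end, in the units of the state.
- arm.get_obs(): the state, without advancing time (a new reading comes with each control period).
- grab_frame(name): name is "scene" or "top"; returns a dict with "image" (384x512x3 uint8, red, green, blue), "range_z" (384x512 float32, m along the optical axis (not along the pixel's ray), 0 where there is no reading), "fx", "fy", "cx", "cy" (pixels), "R" (3x3) and "t" (3): a world point X has camera coordinates R X + t. Camera axes: x right, y down, z forward; pixel columns grow to the right and rows downward; lengths in m; the calibration is good to about 2 mm. A picture is of the moment at which its call begins.
- arm.close_job(): hands the job in; it is judged then, once.
Trained networks look in the newest picture that a camera, given by its name, has taken for a name from the list of things; names that differ only in an ending like _2 or _b are one class to them, and where a whole thing is asked for, a point or a joint stands for the part that bears it (a point fixed in the world has none). Each returns a list of dicts, best first, with "p" (0 to 1); they miss things now and then, are a little off and sometimes report something else, mostly with a low value. They report only what shows in the picture. A call takes as long as a camera call.
- recognise(camera, query): "box" ([left, top, right, bottom] in pixels, round what is visible of it).
- silhouettes(camera, query): "mask" (384x512 bool, what is visible of it) and "box" ([left, top, right, bottom] in pixels, round what is visible of it).
- spot_point(camera, query): "at" ([column, row] in pixels: a listed point, or the origin of a listed thing).
The state is a dict: "time_s": time; "qpos": joint angles; "dq": joint speeds; "joint_efforts": joint torques, N m; "position": TCP position; "ee_rot": TCP orientation; "wrist_force": force on the tool from outside, world axes, zero at the start; "wrist_torque": the same for the moment, N m; "width": opening from 0.0 (shut) to 1.0 (fully open); "grasp_force": force on a finger pad.
Only numpy, scipy, OpenCV 4.12 (cv2) and the standard library are available. Lean on these libraries where they do the work, as an engineer would, in place of code of your own. Each camera call takes 0.05 s, during which the arm holds its last target. There are 200 camera calls.

## Working session

There is one attempt and no reset: what is moved stays moved. The work goes in short steps, Python scripts to look and compute and a shell command to move; the robot and the scene stay as the last step left them, time stands still between calls to the robot, and variables do not carry over. Pictures are saved under pics/ and viewed, at most 14 in all, crops included, and the job is handed in when it is done.

```bash
mkdir -p pics; cat > h.py <<'E'
import numpy as np, cv2
from rig import arm, grab_frame, recognise, silhouettes, spot_point
def save(f,n,box=None,s=1):
    im=f["image"][:,:,::-1]
    if box: im=im[box[1]:box[3],box[0]:box[2]]
    cv2.imwrite("pics/"+n,cv2.resize(im,None,fx=s,fy=s,interpolation=cv2.INTER_CUBIC))
def onplane(f,p,z):
    d=f["R"].T@np.array([(p[0]-f["cx"])/f["fx"],(p[1]-f["cy"])/f["fy"],1]); c=-f["R"].T@f["t"]
    return c+d*(z-c[2])/d[2]
def cloud(f,mask=None):
    v,u=np.nonzero((f["range_z"]>0)&(mask if mask is not None else True)); z=f["range_z"][v,u]
    P=np.c_[(u-f["cx"])/f["fx"]*z,(v-f["cy"])/f["fy"]*z,z]
    return (P-f["t"])@f["R"]
E
python3 - <<'E'
from h import *
np.set_printoptions(precision=4,suppress=True)
H=dict(hook=0,board=0,eye=.012,dish=.024,cup_mid=.02,cup_handle=.036,tray=0,nest=0,honey_pot=0,salt_jar=0,mill=0,egg_cup=0)
for c in ("top","scene"):
    f=grab_frame(c); save(f,c+"0.png",s=1.5)
    print(c,-f["R"].T@f["t"])
    for n,z in H.items():
        for r in spot_point(c,n)[:2]: print(n,round(r["p"],2),np.array(r["at"]),onplane(f,r["at"],z)[:2])
o=arm.get_obs();print(o["position"],o["ee_rot"],o["time_s"])
E
```

```text
top [0.4244 0.0692 0.7953]
hook 0.97 [174.  195.8] [0.5593 0.2148]
eye 0.87 [327.9 209.8] [ 0.5275 -0.1008]
dish 0.89 [378.7 187.8] [ 0.5707 -0.204 ]
cup_mid 0.96 [241.3 178.8] [0.5907 0.0757]
cup_handle 0.69 [261. 175.] [0.595  0.0361]
tray 0.83 [231. 238.] [0.4721 0.0969]
nest 0.96 [220.8 139.8] [0.68   0.1194]
honey_pot 0.8 [137.8 243. ] [0.463  0.2845]
salt_jar 0.88 [150.7 146.2] [0.6657 0.2671]
mill 0.63 [317.2 252.3] [ 0.4423 -0.0779]
egg_cup 0.88 [285.8 115.6] [ 0.7346 -0.0205]
scene [ 0.9969 -0.0743  0.7518]
hook 0.92 [323.5 201.6] [0.573 0.213]
hook 0.16 [332.4 161.7] [0.4584 0.2791]
board 0.62 [154.5 238.4] [ 0.5794 -0.2022]
eye 0.74 [149.9 236.2] [ 0.5781 -0.2098]
dish 0.79 [151.5 233.7] [ 0.5794 -0.2036]
dish 0.57 [357.6 231. ] [0.6797 0.2531]
cup_mid 0.93 [273.5 212.5] [0.5862 0.0797]
cup_handle 0.68 [273.8 213.8] [0.5987 0.076 ]
cup_handle 0.56 [151.3 232.9] [ 0.5841 -0.2018]
tray 0.62 [268.8 175.8] [0.4653 0.1011]
nest 0.68 [295.7 248.6] [0.679  0.1081]
honey_pot 0.62 [334.6 162.8] [0.4633 0.2835]
salt_jar 0.85 [362.6 231.8] [0.6739 0.2746]
salt_jar 0.46 [273.9 177.3] [0.473  0.1127]
mill 0.67 [202.4 181.6] [ 0.4447 -0.0694]
egg_cup 0.95 [242.6 283.4] [ 0.7311 -0.0276]
egg_cup 0.25 [202.8 184.1] [ 0.4527 -0.0697]
[0.1665 0.6024 0.2225] [ 0.1345  0.9909 -0.      0.    ] 1.3
```

View pics/top0.png

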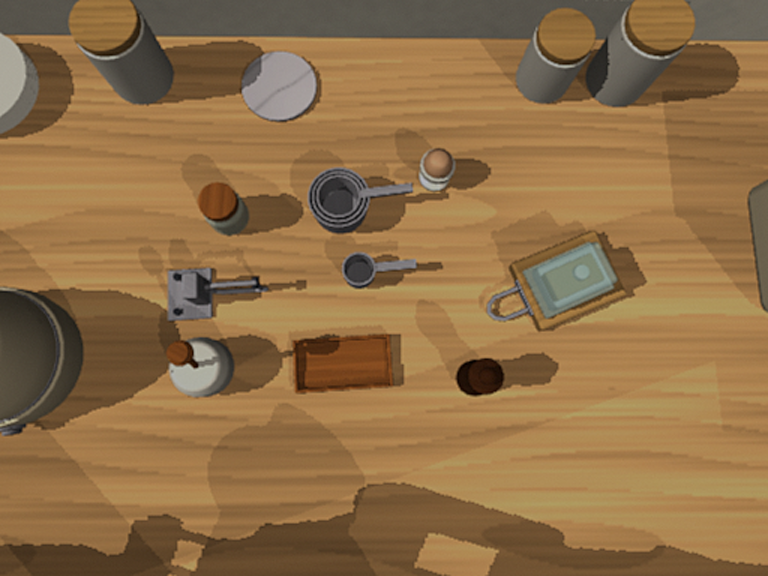

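View pics/scene0.png

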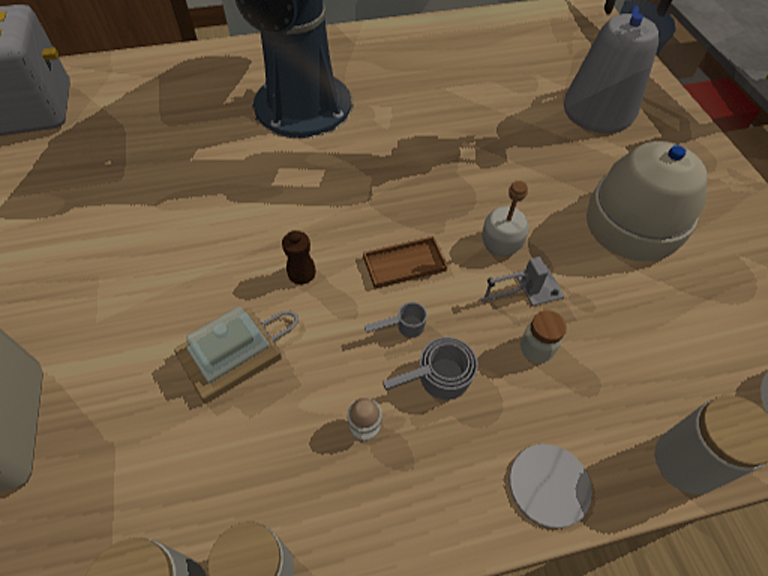

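Top view (1.5x): the hook is at (215,290), opening to the right at (262,287). The cup is at (358,268) with its handle to the right, and the tray at (345,362). The board is at (573,280), turned, with its eye at (495,305). Next, geometry from depth.

```bash
python3 - <<'E'
from h import *
np.set_printoptions(precision=4,suppress=True)
f=grab_frame("top")
def m(n):
    r=silhouettes("top",n); print(n,[(round(x["p"],2),x["box"]) for x in r[:2]]); return r[0]["mask"]
def rect(P,t): 
    r=cv2.minAreaRect((P[:,:2]*1000).astype(np.float32)); print(t,len(P),r)
for n in ("board","dish","hook","gate","tray","cup_mid"):
    try: mk=m(n)
    except Exception as e: print(n,e); continue
    P=cloud(f,mk); print(" z pct",np.percentile(P[:,2],[2,25,50,75,98]))
    if n=="board":
        rect(P[(P[:,2]>.017)&(P[:,2]<.03)],"rim"); 
    elif n=="dish": rect(P[P[:,2]>.03],"dish")
    elif n=="hook":
        C=cloud(f); Q=C[(abs(C[:,0]-.56)<.05)&(C[:,1]>.12)&(C[:,1]<.34)]
        q=P[(P[:,2]>.045)&(P[:,2]<.062)&(P[:,1]<.27)]; print(q[np.argsort(q[:,1])][::4]); 
        rect(P[P[:,2]>.060],"posttop"); rect(P[P[:,2]<.02],"low")
        v,l=np.linalg.eigh(np.cov(q[:,:2].T));print(q.mean(0),l)
    elif n=="tray": rect(P[(P[:,2]>.009)],"walls"); rect(P,"all")
    elif n=="cup_mid": 
        q=P[P[:,2]>.03]; rect(q,"cup"); a=q[q[:,1]<.045]; print(a.mean(0),len(a))
        v,l=np.linalg.eigh(np.cov(a[:,:2].T));print(l[:,1]); b=q[q[:,1]>.052]; print(cv2.minEnclosingCircle((b[:,:2]*1000).astype(np.float32)))
print(f["fx"])
E
```

```text
board [(0.68, [324.7, 149.0, 418.9, 219.3]), (0.54, [348.7, 159.3, 412.0, 210.7])]
 z pct [-0.0016  0.0178  0.0222  0.0235  0.0263]
rim 1060 ((573.4461669921875, -200.52757263183594), (99.88304901123047, 137.99301147460938), 22.14281463623047)
dish [(0.58, [348.0, 161.9, 410.1, 211.7])]
 z pct [0.029  0.0526 0.0682 0.0695 0.0833]
dish 1909 ((572.117431640625, -200.04058837890625), (71.7015609741211, 104.06753540039062), 23.676658630371094)
hook [(0.6, [109.2, 177.8, 176.1, 213.9])]
 z pct [-0.0009  0.0042  0.0061  0.0527  0.0657]
[[0.5618 0.2113 0.0525]
 [0.5698 0.2117 0.0522]
 [0.5632 0.2127 0.0558]
 [0.5616 0.213  0.0537]
 [0.5589 0.2141 0.0577]
 [0.5672 0.2148 0.0553]
 [0.5668 0.2164 0.0572]
 [0.5712 0.217  0.0549]
 [0.5672 0.2186 0.0555]
 [0.5611 0.2201 0.0566]
 [0.5632 0.2222 0.056 ]
 [0.5667 0.2238 0.0581]
 [0.5649 0.2259 0.0572]
 [0.5645 0.2273 0.0593]
 [0.5632 0.2299 0.0559]
 [0.5649 0.2316 0.0573]
 [0.5611 0.2335 0.0567]
 [0.5614 0.2358 0.0549]
 [0.5608 0.2388 0.0584]
 [0.5652 0.2416 0.0556]
 [0.5651 0.2433 0.0562]
 [0.5656 0.2458 0.0538]
 [0.5652 0.2472 0.0561]
 [0.5653 0.2
[... 560 characters left out ...]
0.024   0.0376  0.0402]
tray [(0.78, [197.9, 217.1, 260.8, 264.6]), (0.4, [227.5, 170.1, 276.8, 191.8])]
 z pct [0.0001 0.0022 0.0033 0.0048 0.0153]
walls 391 ((463.3440246582031, 103.35826110839844), (69.96723937988281, 130.05140686035156), 3.577072858810425)
all 2292 ((464.5814514160156, 103.05329895019531), (72.90714263916016, 130.81463623046875), 3.5796573162078857)
cup_mid [(0.96, [227.1, 166.4, 276.4, 189.7])]
 z pct [-0.0004  0.0029  0.0285  0.0376  0.0402]
cup 284 ((582.8716430664062, 55.604732513427734), (95.1346206665039, 44.42406463623047), 82.33319854736328)
[0.5916 0.0263 0.0372] 116
[-0.1336  0.991 ]
((586.555419921875, 76.97512817382812), 26.334604263305664)
388.66575514404065
```

```bash
cat >> h.py <<'E'
def pose():
    o=arm.get_obs(); q=o["ee_rot"]; from scipy.spatial.transform import Rotation as Ro
    R=Ro.from_quat(q).as_matrix(); return np.array(o["position"]),R,np.degrees(np.arctan2(R[1,1],R[0,1])),o
def go(x,y,z,psi=None):
    "units for crank to reach world x,y,z with tool y at angle psi (deg)"
    p,R,a,o=pose(); s=R.T@(np.array([x,y,z])-p)/.12
    t=0 if psi is None else np.radians((a-psi+90)%180-90)/2
    print("go",s.round(3),"turn",round(t,3),"| at",p.round(4),"psi",round(a,1),"t",round(o["time_s"],2),"q6",round(o["qpos"][5],2),"F",np.round(o["wrist_force"],1),"w",round(o["width"],3),round(o["grasp_force"],1))
E
M='-.1 -.07 0 0; -.2 -.15 0 0; -.3 -.22 0 0; -.4 -.29 0 0; -.5 -.36 0 0; -.6 -.44 0 0; -.7 -.51 0 0; -.8 -.58 0 0; -.9 -.65 0 0; -1 -.72 0 0'
python3 -m crank '-.1 -.07 0 0; -.2 -.15 0 0; -.3 -.22 0 0; -.4 -.29 0 0; -.5 -.36 0 0; -.6 -.44 0 0; -.7 -.51 0 0; -.8 -.58 0 0; -.9 -.65 0 0; -1 -.72 0 0' .75
python3 -m crank '-.1 -.07 0 0; -.2 -.15 0 0; -.3 -.22 0 0; -.4 -.29 0 0; -.5 -.36 0 0; -.6 -.44 0 0; -.7 -.51 0 0; -.8 -.58 0 0; -.9 -.65 0 0; -1 -.72 0 0'
python3 -m crank '-.1 -.07 0 0; -.2 -.15 0 0; -.3 -.22 0 0; -.4 -.29 0 0; -.5 -.36 0 0; -.6 -.44 0 0; -.7 -.51 0 0; -.8 -.58 0 0; -.9 -.65 0 0; -1 -.72 0 0'
python3 -c "
from h import *
go(.588,.077,.1,7.7)"
```

```text
time_s: 2.9
position: [0.2598, 0.4864, 0.2226]
ee_rot: [0.134, 0.991, 0.0, 0.0]
wrist_force: [0.7, -0.4, -0.8]
width: 0.749
grasp_force: 0.0
time_s: 4.15
position: [0.3524, 0.3711, 0.2226]
ee_rot: [0.134, 0.991, 0.0, 0.0]
wrist_force: [-0.1, 0.2, -0.1]
width: 0.749
grasp_force: 0.0
time_s: 5.4
position: [0.4451, 0.2559, 0.2226]
ee_rot: [0.134, 0.991, 0.0, 0.0]
wrist_force: [0.6, -0.4, -0.2]
width: 0.748
grasp_force: 0.0
go [-1.545 -1.119  1.021] turn 0.583 | at [0.4451 0.2559 0.2226] psi 74.5 t 5.4 q6 -1.0 F [ 0.6 -0.4 -0.2] w 0.748 0.0
```

```bash
python3 -m crank '-.1 -.07 0 .06; -.2 -.15 0 .12; -.3 -.22 0 .18; -.4 -.29 0 .24; -.5 -.36 0 .3; -.6 -.44 0 .36; -.7 -.51 0 .42; -.8 -.58 0 .48; -.9 -.65 0 .54; -1 -.72 0 .583'
python3 -c "
from h import *
go(.588,.077,.1,7.7)
f=grab_frame('top')
for n,z in (('cup_mid',.02),('cup_handle',.036)):
  for r in spot_point('top',n)[:1]: print(n,r['p'],onplane(f,r['at'],z))
"
```

```text
time_s: 6.65
position: [0.5376, 0.1405, 0.2225]
ee_rot: [0.659, 0.752, -0.0, -0.0]
wrist_force: [1.4, -0.4, -0.5]
width: 0.747
grasp_force: 0.0
go [-0.58   0.347  1.021] turn -0.001 | at [0.5376 0.1405 0.2225] psi 7.6 t 6.65 q6 -0.08 F [ 1.4 -0.4 -0.5] w 0.747 0.0
cup_mid 0.91 [0.58593366 0.07650883 0.02      ]
cup_handle 0.74 [0.59932096 0.04109089 0.036     ]
```

```bash
python3 -m crank '-.1 .06 .1 0; -.2 .12 .2 0; -.3 .2 .3 0; -.4 .26 .4 0; -.5 .3 .5 0; -.58 .34 .6 0; -.58 .34 .7 0; -.58 .34 .8 0; -.58 .34 .9 0; -.58 .34 1 0'
python3 -m crank '0 0 .1 0; 0 0 .2 0; 0 0 .3 0; 0 0 .4 0; 0 0 .5 0; 0 0 .6 0; 0 0 .65 0; 0 0 .69 0; 0 0 .715 0; 0 0 .715 0'
python3 -m crank '0 0 0 0; 0 0 0 0; 0 0 0 0; 0 0 0 0; 0 0 0 0; 0 0 0 0; 0 0 0 0; 0 0 0 0; 0 0 0 0; 0 0 0 0' .3
python3 -c "
from h import *
go(.464,.118,.1,3.6)
f=grab_frame('scene'); save(f,'g1.png',[200,130,400,280],3)"
```

```text
time_s: 8.05
position: [0.5867, 0.0783, 0.1018]
ee_rot: [0.658, 0.753, 0.0, -0.0]
wrist_force: [-0.2, -0.8, -0.3]
width: 0.754
grasp_force: 0.0
time_s: 9.3
position: [0.5869, 0.0779, 0.0167]
ee_rot: [0.658, 0.753, 0.0, 0.0]
wrist_force: [-0.6, 0.3, -0.1]
width: 0.753
grasp_force: 0.0
time_s: 10.55
position: [0.5872, 0.0779, 0.017]
ee_rot: [0.658, 0.753, 0.0, 0.0]
wrist_force: [0.7, 0.7, 5.6]
width: 0.515
grasp_force: 29.8
go [ 0.469 -0.972 -0.692] turn 0.036 | at [0.5872 0.0779 0.017 ] psi 7.7 t 10.55 q6 -0.19 F [0.7 0.7 5.6] w 0.515 29.8
```

View pics/g1.png

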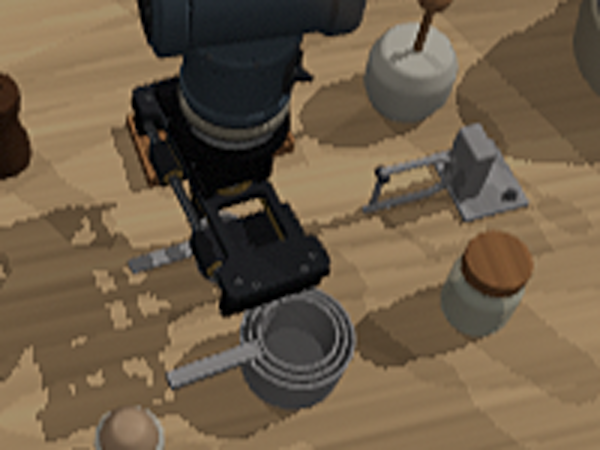

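The gripper holds the cup at (255,230), 45 mm wide, clear of the nest. Lift it, carry it over, and lower it.

```bash
python3 -m crank '0 0 -.1 0; 0 0 -.2 0; 0 0 -.3 0; 0 0 -.4 0; 0 0 -.5 0; .1 -.2 -.5 0; .2 -.4 -.5 .01; .3 -.6 -.5 .02; .4 -.8 -.5 .03; .47 -.97 -.5 .036'
python3 -m crank '0 0 0 0; 0 0 0 0; 0 0 .05 0; 0 0 .1 0; 0 0 .15 0; 0 0 .2 0; 0 0 .25 0; 0 0 .3 0; 0 0 .3 0; 0 0 .3 0'
python3 -c "
from h import *
go(.464,.118,.021,3.6)"
```

```text
time_s: 11.85
position: [0.463, 0.1185, 0.0773]
ee_rot: [0.685, 0.729, 0.0, 0.0]
wrist_force: [0.0, 0.5, -0.3]
width: 0.515
grasp_force: 30.0
time_s: 13.1
position: [0.464, 0.1181, 0.0408]
ee_rot: [0.684, 0.729, 0.0, 0.0]
wrist_force: [-0.1, 0.3, -0.2]
width: 0.519
grasp_force: 30.0
go [-0.001  0.     0.165] turn 0.0 | at [0.464  0.1181 0.0408] psi 3.6 t 13.1 q6 -0.05 F [-0.1  0.3 -0.2] w 0.519 30.0
```

```bash
python3 -m crank '0 0 .03 0; 0 0 .06 0; 0 0 .09 0; 0 0 .12 0; 0 0 .14 0; 0 0 .15 0; 0 0 .16 0; 0 0 .165 0; 0 0 .165 0; 0 0 .165 0'
python3 -m crank '0 0 0 0; 0 0 0 0; 0 0 0 0; 0 0 0 0; 0 0 -.1 0; 0 0 -.2 0; 0 0 -.4 0; 0 0 -.6 0; 0 0 -.8 0; 0 0 -1 0' .72
python3 -c "
from h import *
go(.48,-.18,.15,22)"
```

```text
time_s: 14.35
position: [0.464, 0.1181, 0.021]
ee_rot: [0.684, 0.729, 0.0, 0.0]
wrist_force: [-0.5, 0.4, -0.3]
width: 0.516
grasp_force: 29.9
time_s: 15.6
position: [0.4639, 0.1181, 0.1428]
ee_rot: [0.684, 0.729, 0.0, 0.0]
wrist_force: [0.4, -0.6, 0.2]
width: 0.72
grasp_force: 0.0
go [-2.488 -0.022 -0.06 ] turn -0.16 | at [0.4639 0.1181 0.1428] psi 3.6 t 15.6 q6 -0.05 F [ 0.4 -0.6  0.2] w 0.72 0.0
```

```bash
python3 -m crank '-.1 0 0 0; -.2 0 0 0; -.3 0 0 0; -.4 0 0 0; -.5 0 0 0; -.6 0 0 0; -.7 0 0 0; -.8 0 0 0; -.9 0 0 0; -1 0 0 0' 0
python3 -m crank '-.1 0 0 0; -.2 0 0 0; -.3 0 0 0; -.4 0 0 0; -.5 0 0 0; -.6 0 0 0; -.7 0 0 0; -.8 0 0 0; -.9 0 0 0; -1 0 0 0'
python3 -c "
from h import *
go(.478,-.185,.06,23.6)
f=grab_frame('top'); save(f,'t2.png',[130,90,450,290],2.4)
for n,z in (('cup_mid',.024),('cup_handle',.04),('eye',.012),('dish',.024),('mill',0)):
  for r in spot_point('top',n)[:1]: print(n,r['p'],onplane(f,r['at'],z))
"
```

```text
time_s: 16.85
position: [0.4716, -0.0025, 0.141]
ee_rot: [0.684, 0.729, 0.0, 0.0]
wrist_force: [0.5, 0.7, 0.3]
width: 0.005
grasp_force: 0.0
time_s: 18.1
position: [0.4791, -0.1223, 0.1409]
ee_rot: [0.685, 0.729, 0.0, 0.0]
wrist_force: [-0.0, -0.0, 0.7]
width: 0.008
grasp_force: 0.0
go [-0.521 -0.042  0.675] turn -0.174 | at [ 0.4791 -0.1223  0.1409] psi 3.6 t 18.1 q6 -0.54 F [-0.  -0.   0.7] w 0.008 0.0
cup_mid 0.83 [0.45827515 0.12028908 0.024     ]
cup_handle 0.81 [0.46612293 0.07637843 0.04      ]
eye 0.87 [ 0.52975144 -0.10126836  0.012     ]
dish 0.84 [ 0.57377651 -0.20234846  0.024     ]
mill 0.87 [ 0.44416586 -0.07086057  0.        ]
```

View pics/t2.png

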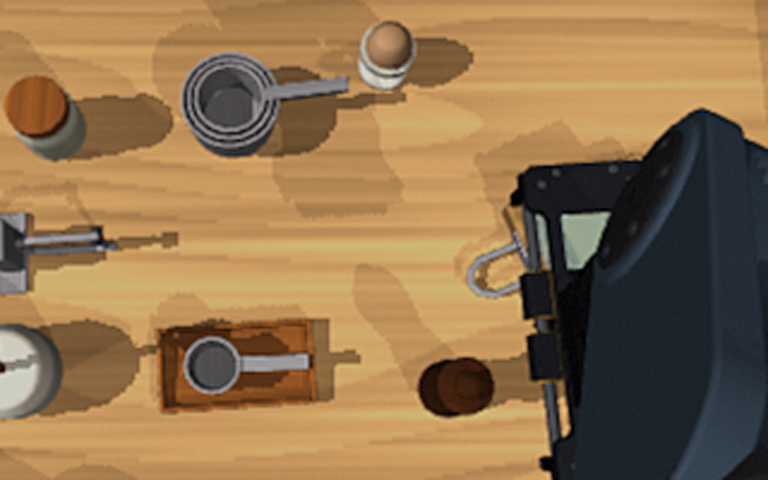

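The cup stands in the tray at (212,365), and everything else looks undisturbed. Now set up the side push at the board's near front corner.

```bash
python3 -m crank '-.1 -.01 0 -.03; -.2 -.02 0 -.06; -.3 -.03 0 -.09; -.4 -.04 0 -.13; -.5 -.042 0 -.16; -.521 -.042 0 -.174; -.521 -.042 .15 -.174; -.521 -.042 .3 -.174; -.521 -.042 .5 -.174; -.521 -.042 .65 -.174'
python3 -c "
from h import *
go(.478,-.185,.013,23.6)
f=grab_frame('top')
P=cloud(f,silhouettes('top','dish')[0]['mask']);P=P[P[:,2]>.04];print(cv2.minAreaRect((P[:,:2]*1000).astype(np.float32)))
print(onplane(f,spot_point('top','eye')[0]['at'],.012))"
```

```text
time_s: 19.65
position: [0.4777, -0.1832, 0.0621]
ee_rot: [0.548, 0.837, 0.0, -0.001]
wrist_force: [-0.7, 0.1, -0.3]
width: 0.005
grasp_force: 0.0
go [-0.015 -0.003  0.41 ] turn -0.0 | at [ 0.4777 -0.1832  0.0621] psi 23.6 t 19.65 q6 -1.0 F [-0.7  0.1 -0.3] w 0.005 0.0
((566.0418090820312, -188.07904052734375), (61.493377685546875, 117.83170318603516), 24.426040649414062)
[ 0.53118306 -0.10379069  0.012     ]
```

```bash
python3 -m crank '-.01 0 .05 0; -.01 0 .1 0; -.01 0 .15 0; -.01 0 .2 0; -.01 0 .25 0; -.01 0 .3 0; -.01 0 .35 0; -.01 0 .39 0; -.01 0 .405 0; -.01 0 .405 0'
python3 -m crank '0 .05 0 0; 0 .09 0 0; 0 .12 0 0; 0 .15 0 0; 0 .18 0 0; 0 .21 0 0; 0 .24 0 0; 0 .27 0 0; 0 .3 0 0; 0 .33 0 0'
python3 -c "
from h import *
go(.478,-.185,.013,23.6)
f=grab_frame('top'); save(f,'t3.png',[250,110,450,260],3)
print(onplane(f,spot_point('top','eye')[0]['at'],.012),onplane(f,spot_point('top','dish')[0]['at'],.024))"
```

```text
time_s: 21.05
position: [0.4784, -0.1852, 0.0142]
ee_rot: [0.548, 0.837, -0.0, -0.0]
wrist_force: [0.2, -0.5, 0.9]
width: 0.004
grasp_force: 0.0
time_s: 22.3
position: [0.5108, -0.1678, 0.0142]
ee_rot: [0.548, 0.837, -0.001, -0.004]
wrist_force: [-6.6, -0.3, 6.8]
width: 0.0
grasp_force: 3.8
go [-0.022 -0.308  0.012] turn -0.0 | at [ 0.5108 -0.1678  0.0142] psi 23.6 t 22.3 q6 -0.93 F [-6.6 -0.3  6.8] w 0.0 3.8Traceback (most recent call last):
  File "<string>", line 5, in <module>
    print(onplane(f,spot_point('top','eye')[0]['at'],.012),onplane(f,spot_point('top','dish')[0]['at'],.024))
                    ~~~~~~~~~~~~~~~~~~~~~~~^^^
IndexError: list index out of range
```

View pics/t3.png

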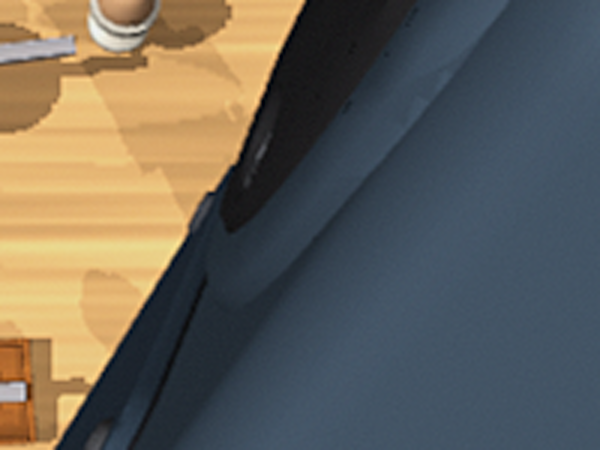

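The arm hides the board from above, so I'll use the scene camera.

```bash
python3 -c "
from h import *
f=grab_frame('scene'); save(f,'s3.png',[90,130,290,280],4)
for n,z in (('eye',.012),('dish',.024),('board',0)):
  print(n,[(r['p'],onplane(f,r['at'],z)) for r in spot_point('scene',n)[:1]])"
```

```text
eye [(0.79, array([ 0.54955994, -0.08876953,  0.012     ]))]
dish [(0.78, array([ 0.5881749 , -0.19793997,  0.024     ]))]
board [(0.6, array([ 5.87090615e-01, -1.99662206e-01, -1.11022302e-16]))]
```

View pics/s3.png

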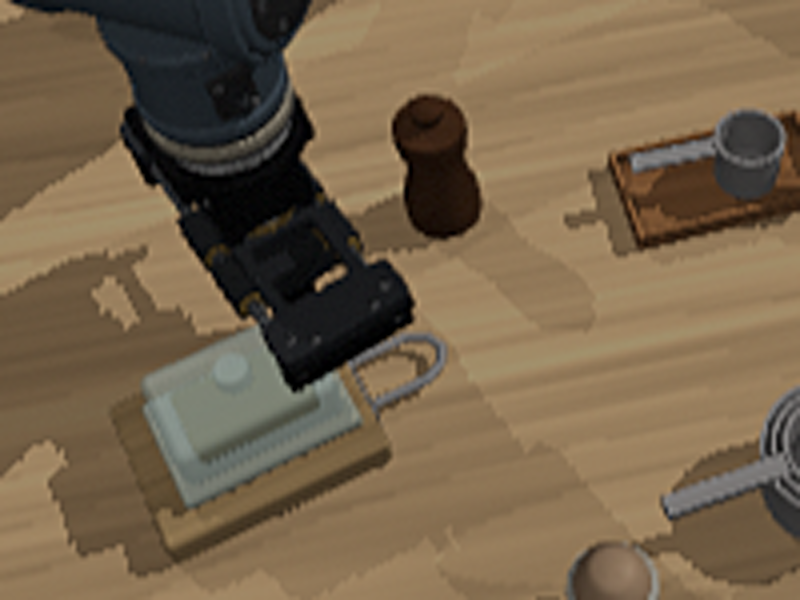

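The dish still sits on the board, and the body is over the lid but ahead of the knob. Push a bit more, then back off to measure.

```bash
python3 -m crank '0 .04 0 0; 0 .07 0 0; 0 .1 0 0; 0 .12 0 0; 0 .14 0 0; 0 .16 0 0; 0 .16 0 0; 0 .05 0 0; 0 -.06 0 0; 0 -.16 0 0'
python3 -m crank '0 0 -.15 0; 0 0 -.3 0; 0 0 -.5 0; 0 0 -.7 0; 0 0 -.9 0; -.3 0 -1 .1; -.5 0 -1 .13; -.7 0 -1 .17; -.9 0 -1 .17; -1 0 -1 .17'
cat >> h.py <<'E'
def board(c='top'):
    f=grab_frame(c)
    e=spot_point(c,'eye'); 
    if e: print('eye',round(e[0]['p'],2),onplane(f,e[0]['at'],.012)[:2].round(4))
    for n,lo,hi in (('dish',.03,.1),('board',.017,.03)):
        r=silhouettes(c,n)
        if r:
            P=cloud(f,r[0]['mask']);P=P[(P[:,2]>lo)&(P[:,2]<hi)]; print(n,round(r[0]['p'],2),cv2.minAreaRect((P[:,:2]*1000).astype(np.float32)))
    return f
E
python3 -c "
from h import *
f=board(); save(f,'t4.png',[250,110,450,260],3)
go(.59,-.32,.15,3)"
```

```text
time_s: 23.85
position: [0.4965, -0.1778, 0.0144]
ee_rot: [0.548, 0.836, 0.0, 0.0]
wrist_force: [-0.1, 0.5, -0.6]
width: 0.002
grasp_force: 0.0
time_s: 25.1
position: [0.545, -0.2887, 0.1342]
ee_rot: [0.682, 0.731, 0.0, 0.0]
wrist_force: [0.1, -0.9, 0.6]
width: 0.009
grasp_force: 0.0
eye 0.64 [ 0.5734 -0.0925]
dish 0.86 ((591.9917602539062, -199.30490112304688), (70.9034423828125, 103.53495025634766), 8.558524131774902)
board 0.7 ((594.2161865234375, -202.82200622558594), (100.43181610107422, 132.01724243164062), 7.452424049377441)
go [-0.306  0.36  -0.134] turn 0.009 | at [ 0.5443 -0.2864  0.134 ] psi 4.1 t 25.3 q6 -0.74 F [ 0.5 -0.2  0.1] w 0.004 0.0
```

View pics/t4.png

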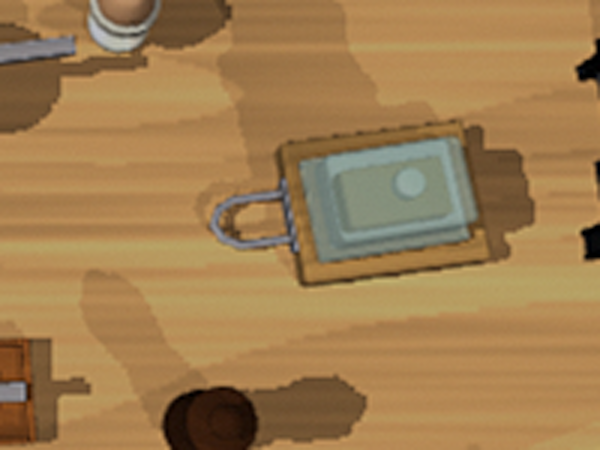

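The board is now at about (0.5935,-0.204), yaw 98°, with the dish well seated (eye at (215,220), board at (385,205)). Go behind the rear edge with the fingers spread.

```bash
python3 -c "
from h import *
go(.607,-.302,.06,8)"
```

```text
go [-0.167  0.513  0.616] turn -0.034 | at [ 0.5443 -0.2864  0.134 ] psi 4.1 t 25.3 q6 -0.74 F [ 0.5 -0.2  0.1] w 0.004 0.0
```

```bash
python3 -m crank '-.05 .1 0 0; -.1 .2 0 0; -.167 .3 0 -.01; -.167 .4 0 -.02; -.167 .513 0 -.034; -.167 .513 .1 -.034; -.167 .513 .25 -.034; -.167 .513 .4 -.034; -.167 .513 .55 -.034; -.167 .513 .616 -.034' .6
python3 -m crank '0 0 .05 0; 0 0 .1 0; 0 0 .15 0; 0 0 .2 0; 0 0 .25 0; 0 0 .3 0; 0 0 .35 0; 0 0 .385 0; 0 0 .385 0; 0 0 .385 0'
python3 -c "
from h import *
go(.5935,-.204,.013,8)"
```

```text
time_s: 26.55
position: [0.6067, -0.3022, 0.0582]
ee_rot: [0.656, 0.754, -0.0, -0.002]
wrist_force: [-0.8, -0.2, 1.3]
width: 0.604
grasp_force: 0.0
time_s: 27.8
position: [0.608, -0.3028, 0.0144]
ee_rot: [0.656, 0.755, 0.0, 0.0]
wrist_force: [-0.2, -0.5, 0.1]
width: 0.599
grasp_force: 0.0
go [ 0.832 -0.006  0.011] turn -0.0 | at [ 0.608  -0.3028  0.0144] psi 8.0 t 27.8 q6 -0.77 F [-0.2 -0.5  0.1] w 0.599 0.0
```

```bash
python3 -m crank '.08 0 0 0; .15 0 0 0; .2 0 0 0; .26 0 0 0; .33 0 0 0; .41 0 0 0; .49 0 0 0; .57 0 0 0; .64 0 0 0; .7 0 0 0'
python3 -c "
from h import *
go(.5935,-.204,.013,3)
board('top');board('scene')"
```

```text
time_s: 29.05
position: [0.5964, -0.2191, 0.0144]
ee_rot: [0.656, 0.755, -0.0, 0.0]
wrist_force: [0.1, -4.3, 0.1]
width: 0.601
grasp_force: 2.1
go [ 0.128 -0.006  0.012] turn 0.043 | at [ 0.5964 -0.2191  0.0144] psi 8.0 t 29.05 q6 -0.67 F [ 0.1 -4.3  0.1] w 0.601 2.1
eye 0.61 [ 0.5673 -0.0355]
board 0.58 ((616.4915161132812, -83.25399780273438), (15.840453147888184, 18.63321304321289), 15.21174430847168)
eye 0.64 [ 0.5646 -0.0245]
dish 0.59 ((587.7180786132812, -137.71058654785156), (71.0262222290039, 102.5462646484375), 11.253328323364258)
board 0.55 ((605.7015380859375, -105.6512680053711), (73.7591552734375, 157.20547485351562), 45.53779602050781)
```

```bash
python3 -m crank '.05 0 0 .004; .1 -.003 0 .008; .15 -.006 0 .013; .2 -.01 0 .018; .25 -.013 0 .022; .3 -.016 0 .026; .35 -.02 0 .031; .4 -.025 0 .035; .45 -.03 0 .04; .5 -.033 0 .044'
python3 -c "
from h import *
go(.584,-.160,.013,3)
f=board('top');save(f,'t5.png',[150,110,400,270],3)
board('scene')"
```

```text
time_s: 30.7
position: [0.5839, -0.1603, 0.0142]
ee_rot: [0.689, 0.725, -0.0, -0.0]
wrist_force: [0.3, -2.6, -2.3]
width: 0.601
grasp_force: 1.4
go [0.002 0.001 0.01 ] turn -0.001 | at [ 0.5839 -0.1603  0.0142] psi 2.9 t 30.7 q6 -0.5 F [ 0.3 -2.6 -2.3] w 0.601 1.4
eye 0.93 [0.5717 0.0275]
dish 0.95 ((588.385986328125, -78.48262023925781), (85.98001098632812, 102.0682373046875), 5.058717250823975)
board 0.82 ((602.7238159179688, -45.554954528808594), (79.2627182006836, 156.25523376464844), 42.98466873168945)
```

View pics/t5.png

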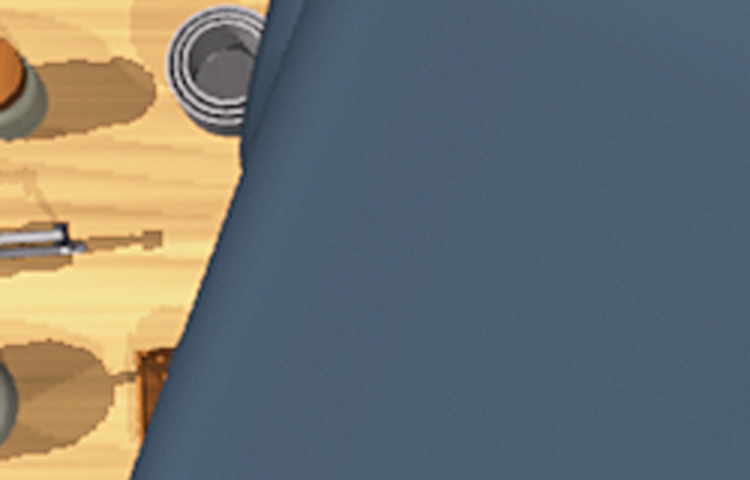

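The top camera is blocked by the arm. I'll compare eye and hook in the scene camera's own depth.

```bash
python3 -m crank '.06 0 0 0; .12 0 0 0; .18 0 0 0; .24 0 0 0; .3 0 0 0; .36 0 0 0; .42 0 0 0; .47 0 0 0; .52 0 0 0; .55 0 0 0'
python3 -c "
from h import *
go(.584,-.160,.013,3)
f=grab_frame('scene');save(f,'s6.png',[200,150,400,270],4)
P=cloud(f)
def s(a,b,lo,hi,t):
    for y in np.arange(a,b,.008):
        q=P[(abs(P[:,0]-.565)<.03)&(abs(P[:,1]-y)<.004)&(P[:,2]>lo)&(P[:,2]<hi)]
        if len(q)>2: print(t,round(y,3),q.min(0).round(4)[0],np.median(q,0).round(4),q.max(0).round(4)[0],len(q))
s(.2,.28,.05,.062,'bar'); s(.2,.27,.004,.01,'low'); s(.03,.13,.009,.02,'eye')
s(.275,.31,.061,.07,'post')
e=spot_point('scene','eye');print(e[0]['p'],onplane(f,e[0]['at'],.012))
"
```

```text
time_s: 32.35
position: [0.5807, -0.0945, 0.0144]
ee_rot: [0.689, 0.725, -0.0, 0.0]
wrist_force: [0.8, -5.3, 1.2]
width: 0.6
grasp_force: 2.6
go [-0.547 -0.001  0.011] turn -0.001 | at [ 0.5807 -0.0945  0.0144] psi 2.9 t 32.35 q6 -0.4 F [ 0.8 -5.3  1.2] w 0.6 2.6
bar 0.208 0.5603 [0.5664 0.2114 0.0546] 0.5725 7
bar 0.216 0.5608 [0.5691 0.2152 0.0566] 0.5742 19
bar 0.224 0.5646 [0.5673 0.2232 0.0568] 0.5693 8
bar 0.232 0.562 [0.5668 0.2317 0.0575] 0.5697 11
bar 0.24 0.5625 [0.5659 0.2412 0.0578] 0.5689 11
bar 0.248 0.5623 [0.5663 0.2485 0.0575] 0.5671 8
bar 0.256 0.5611 [0.5651 0.2561 0.0565] 0.5676 8
bar 0.264 0.5625 [0.5642 0.2625 0.0565] 0.5665 8
bar 0.272 0.5604 [0.5643 0.2714 0.0525] 0.5659 9
bar 0.28 0.547 [0.5531 0.2838 0.0508] 0.5635 5
low 0.208 0.5645 [0.5677 0.2101 0.0066] 0.5698 5
low 0.216 0.5661 [0.57   0.2155 0.0064] 0.5708 4
low 0.224 0.5635 [0.566  0.224  0.0068] 0.5688 8
low 0.232 0.5621 [0.5656 0.2313 0.006 ] 0.5682 7
low 0.24 0.5626 [0.5657 0.2397 0.0068] 0.5677 7
low 0.248 0.5417 [0.5648 0.2467 0.0056] 0.5906 10
low 0.256 0.5611 [0.5631 0.2569 0.0063] 0.5669 6
low 0.264 0.5607 [0.5649 0.2647 0.0068] 0.5896 10
eye 0.046 0.5502 [0.5684 0.0463 0.0192] 0.594 15
eye 0.054 0.5552 [0.5897 0.0531 0.0146] 0.5938 17
eye 0.062 0.5565 [0.5874 0.0618 0.0145] 0.5935 17
eye 0.07 0.5561 [0.5607 0.07   0.0153] 0.5923 17
eye 0.078 0.556 [0.5608 0.0782 0.0145] 0.5929 17
eye 0.086 0.5558 [0.5743 0.0856 0.0145] 0.5911 18
eye 0.094 0.5614 [0.5723 0.0941 0.0151] 0.5868 22
eye 0.102 0.5686 [0.5721 0.0993 0.013 ] 0.5765 4
post 0.283 0.5461 [0.5619 0.2855 0.0648] 0.5771 23
post 0.291 0.5451 [0.5627 0.2912 0.0656] 0.5781 40
post 0.299 0.5457 [0.5638 0.2985 0.0656] 0.5782 38
post 0.307 0.5531 [0.5669 0.3039 0.0648] 0.5761 6
0.62 [0.56214078 0.09647269 0.012     ]
```

View pics/s6.png

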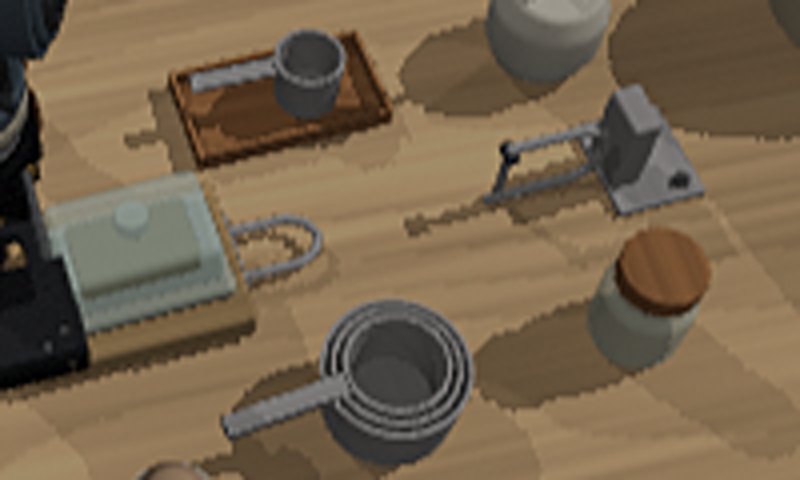

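Eye axis and hook axis meet within about 1 mm if I push straight on. The eye's front bar is at y≈0.098, the gate at 0.216, and the target for the eye is about 0.255.

```bash
python3 -m crank '.06 0 0 0; .13 0 0 0; .2 0 0 0; .27 0 0 0; .34 0 0 0; .42 0 0 0; .5 0 0 0; .58 0 0 0; .65 0 0 0; .7 0 0 0'
python3 -m crank '.04 0 0 0; .08 0 0 0; .12 0 0 0; .16 0 0 0; .2 0 0 0; .24 0 0 0; .27 0 0 0; .3 0 0 0; .32 0 0 0; .34 0 0 0'
python3 -c "
from h import *
go(.5727,.0625,.013,3)
f=grab_frame('scene');save(f,'s7.png',[250,150,400,260],5)
P=cloud(f)
for y in np.arange(.13,.25,.008):
    q=P[(abs(P[:,0]-.565)<.03)&(abs(P[:,1]-y)<.004)&(P[:,2]>.012)&(P[:,2]<.018)]
    if len(q)>2: print(round(y,3),q.min(0).round(4)[0],q.max(0).round(4)[0],len(q))
"
```

```text
time_s: 33.7
position: [0.5761, -0.0108, 0.0143]
ee_rot: [0.689, 0.725, -0.0, -0.0]
wrist_force: [1.3, -5.7, 1.6]
width: 0.598
grasp_force: 2.8
time_s: 34.95
position: [0.5741, 0.029, 0.0143]
ee_rot: [0.689, 0.725, -0.001, 0.0]
wrist_force: [-1.0, -7.2, 1.8]
width: 0.602
grasp_force: 3.8
go [0.279 0.003 0.011] turn -0.0 | at [0.5741 0.029  0.0143] psi 3.0 t 34.95 q6 -0.19 F [-1.  -7.2  1.8] w 0.602 3.8
0.17 0.55 0.5862 5
0.178 0.5493 0.5869 13
0.186 0.5506 0.5865 14
0.194 0.5483 0.5852 14
0.202 0.5481 0.5855 16
0.21 0.5491 0.583 16
0.218 0.5551 0.5796 21
```

View pics/s7.png

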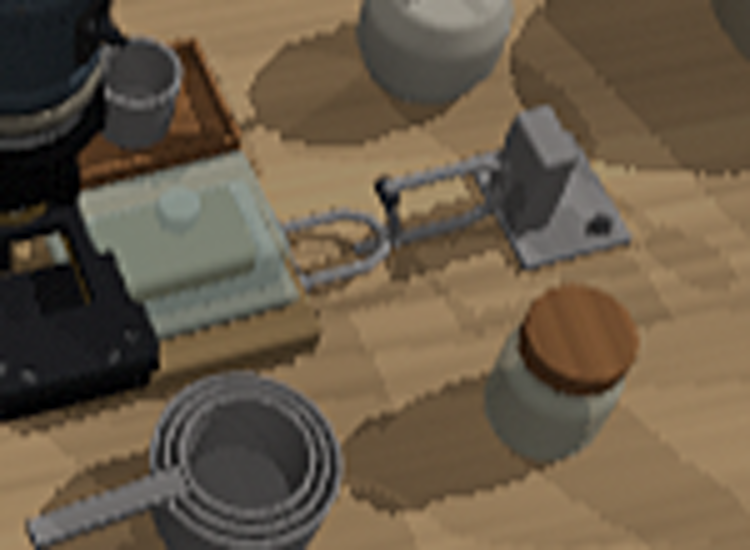

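The eye has met the gate, centred within 2 mm (eye tip at (385,245), gate at (390,215)). Push slowly through.

```bash
python3 -m crank '.04 0 0 0; .08 0 0 0; .11 0 0 0; .14 0 0 0; .17 0 0 0; .2 0 0 0; .22 0 0 0; .24 0 0 0; .26 0 0 0; .28 0 0 0'
python3 -c "
from h import *
go(.5727,.0625,.013,3)
f=grab_frame('scene');save(f,'s8.png',[270,150,400,250],6)
P=cloud(f)
for y in np.arange(.18,.28,.008):
    q=P[(abs(P[:,0]-.565)<.03)&(abs(P[:,1]-y)<.004)&(P[:,2]>.012)&(P[:,2]<.018)]
    if len(q)>2: print(round(y,3),q.min(0).round(4)[0],q.max(0).round(4)[0],len(q))
"
```

```text
time_s: 36.25
position: [0.5721, 0.063, 0.0143]
ee_rot: [0.689, 0.725, -0.001, -0.0]
wrist_force: [-0.0, -6.2, 2.8]
width: 0.601
grasp_force: 2.9
go [-0.005  0.005  0.011] turn -0.001 | at [0.5721 0.063  0.0143] psi 2.9 t 36.25 q6 -0.13 F [-0.  -6.2  2.8] w 0.601 2.9
0.212 0.5469 0.5858 18
0.22 0.5483 0.5849 11
0.228 0.5458 0.5838 8
0.236 0.5466 0.5837 13
0.244 0.5486 0.5818 13
0.252 0.5538 0.5774 24
0.276 0.5607 0.5664 7
```

View pics/s8.png

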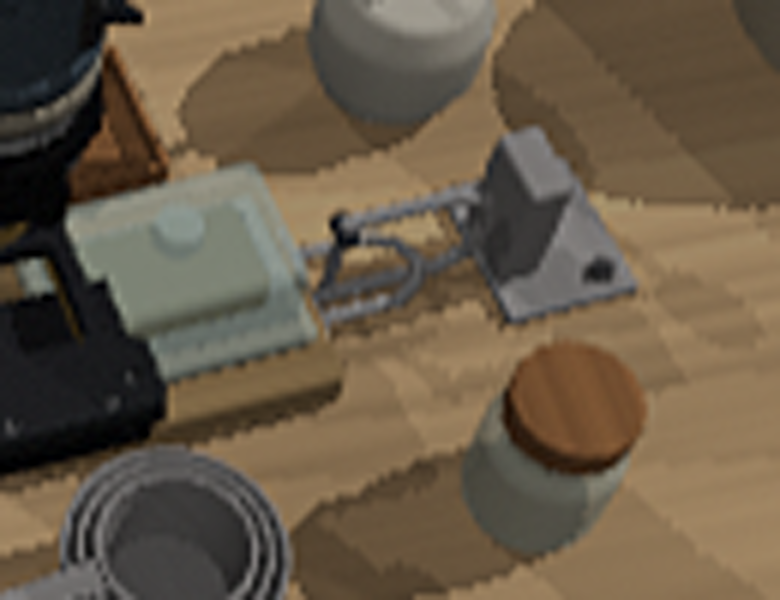

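The gate hangs shut through the eye ((345,225) to (325,290), the same slope as when it was closed at first). Back off and rise.

```bash
python3 -m crank '-.04 0 0 0; -.1 0 0 0; -.2 0 0 0; -.3 0 0 0; -.4 0 0 0; -.5 0 0 0; -.6 0 0 0; -.6 0 -.2 0; -.6 0 -.4 0; -.6 0 -.6 0'
python3 -m crank '-.1 0 -.1 0; -.2 0 -.2 0; -.3 0 -.3 0; -.4 0 -.4 0; -.5 0 -.5 0; -.6 0 -.6 0; -.7 0 -.7 0; -.8 0 -.8 0; -.9 0 -.9 0; -1 0 -1 0'
python3 -c "
from h import *
f=grab_frame('scene')
P=cloud(f); q=P[(abs(P[:,0]-.567)<.009)&(abs(P[:,1]-.22)<.035)&(P[:,2]>.018)&(P[:,2]<.048)]; print(q[np.argsort(q[:,2])][::3].round(3))
for n,z in (('cup_mid',.024),('nest',0),('mill',0),('egg_cup',0),('salt_jar',0),('honey_pot',0),('dish',.024)):
  r=spot_point('scene',n); print(n,r and onplane(f,r[0]['at'],z)[:2].round(3))
save(f,'s9.png',[100,100,420,340],2.4)
go(.5,-.1,.2,3)"
```

```text
time_s: 37.55
position: [0.5761, -0.009, 0.0869]
ee_rot: [0.689, 0.725, -0.0, -0.0]
wrist_force: [0.6, -0.6, -1.1]
width: 0.602
grasp_force: 0.0
time_s: 38.8
position: [0.5824, -0.1291, 0.207]
ee_rot: [0.689, 0.725, -0.0, -0.0]
wrist_force: [-0.8, 0.0, -0.2]
width: 0.601
grasp_force: 0.0
[[0.57  0.204 0.019]
 [0.567 0.213 0.021]
 [0.57  0.213 0.025]
 [0.57  0.215 0.029]
 [0.568 0.215 0.034]
 [0.568 0.214 0.039]
 [0.569 0.212 0.046]]
cup_mid [0.461 0.119]
nest [0.685 0.11 ]
mill [ 0.441 -0.07 ]
egg_cup [ 0.734 -0.03 ]
salt_jar [0.677 0.266]
honey_pot [0.452 0.28 ]
dish [0.578 0.142]
go [ 0.265 -0.67   0.048] turn -0.0 | at [ 0.5819 -0.1277  0.2056] psi 3.0 t 39.2 q6 -0.46 F [ 0.9 -0.2 -0.4] w 0.601 0.0
```

View pics/s9.png

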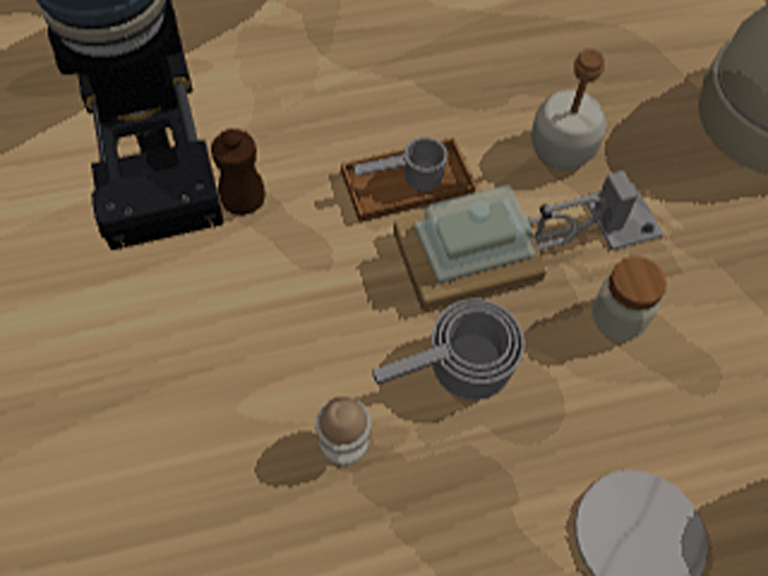

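The gate is vertical (y≈0.214 from top to bottom). The eye is inside the hook, the dish is on the board, the cup is upright in the tray, and the other things are where they were. The arm is clear.

```bash
python3 -c "
from rig import arm
print(arm.close_job())"
```

```text
the job is handed in; nothing more can be done
None
```

I handed the job in at about 39 s: the cup stands upright in the tray, the eye is inside the hook with the gate shut behind it, the dish is still on its board, nothing else on the shelf visibly moved, and the gripper is clear.

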